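# Hold a spring clip gaping over a job card

## Task

Take the orange spring clip off the dark steel parking strip by squeezing its handles, and hold it squeezed wide open astride the top edge of the yellow job card, near the middle of the edge, with one jaw on each side and both jaw tips about 2 cm below the edge, so that a workmate can slip a sheet in beside the card. The clip must hang free from the gripper and touch neither the card nor its foot; finish while still holding it there, gaping (do not let it close or let go). Keep the clip off the blue card, and leave the bottle, the tin and the piston where they stand.

Things in the scene. Friction and masses are not known exactly. Their poses are not given: they have to be found in the camera images.
- clip: Orange spring clip like a clothes-peg, about 0.085 kg, 110 mm high, 22-24 wide; two levers on a steel pin. Parked upright, jaws down. Origin on the pin: x squeeze line, y along pin, z up; the body is the -x lever. Pads reach 50 mm below the pin, handles 58 above: splayed 52 wide at the tops, 30 at 20 mm up; squeezed, their outer faces end parallel, 22 apart, and the pin may drop 5 mm between the fingers.
- clip_arm (a joint): Opening angle between the levers, rad: 0 with the pads 4 mm apart (as parked), -0.04 shut on nothing, 0.52 at the stop, fully open (each lever turned 0.26, tips about 30 mm apart and 48 below the pin). Sprung shut: squeezing the handles 30 to 58 mm above the pin takes 8 to 15 N; 20 N holds it on the stop.
- clip_tip_a (a point): Lower inner edge of the black jaw pad (14 mm high) of the -x lever; 50 mm below the pin, 2 mm to -x of it, when parked.
- clip_tip_b (a point): Lower inner edge of the black jaw pad (14 mm high) of the +x lever; 50 mm below the pin, 2 mm to +x of it, when parked.
- park_strip: Dark steel bracket, fixed, with the clip on it at the start: upright plate 4 mm thick, 80 wide, top edge 110 mm above the table; foot to its +x side. Origin on the table under the plate; x square to the plate, y along its edge, z up. The clip pinches the edge, its pin 26 mm above it, within 15 mm of the middle, axes parallel to these.
- yellow_card: Yellow job card, fixed: stiff board 3 mm thick, 120 wide, upright in an aluminium foot 52 x 110 x 14 mm (slot cheeks to 29). Origin at the centre of the foot's underside; z up, x square to the board, which lies in x = 0, y along its straight top edge, 130 mm above the origin. White form on the -x face.
- blue_card: Blue job card, fixed: stiff board 3 mm thick, 120 wide, upright in an aluminium foot 52 x 110 x 14 mm (slot cheeks to 29). Origin at the centre of the foot's underside; z up, x square to the board, which lies in x = 0, y along its straight top edge, 130 mm above the origin. White form on the -x face. Not the one wanted; the cards may stand either way round.
- thread_lock: Red bottle with a black pointed cap, 36 mm across, 104 mm high, standing; bystander. Origin at the centre of its underside.
- grease_tin: Low round tin with a yellow lid label, 70 mm across, 28 mm high; bystander. Origin at the centre of its underside.
- piston: White piston standing on its black-rimmed foot, 65 mm across, 103 mm high, thin pin upward; bystander. Origin at the centre of its underside.
Things that resemble listed ones, but are neither listed nor needed, are in the scene too. Leave any green or purple look-alike of the clip alone.

How it is judged:
On the way:
1. the clip is squeezed open and lifted off the parking strip (value of joint clip_arm above 0.3 rad and contact force between the fingers and clip above 3 N and contact force between clip and park_strip below 0.05 N and height (world z) of each of clip_tip_a, clip_tip_b above 0.112 m), for 0.2 s.
At the end, for the whole second after the job is handed in: Held by the fingers (over 3 N), still, clip joint above 0.40 rad; jaw tips on opposite sides of the yellow card, each over 5 mm from its mid-plane, 8 to 45 mm below its top edge, within 30 mm of the edge's middle; clip not touching card, foot or strip (value of joint clip_arm above 0.4 rad and ((x of clip_tip_a in the frame of yellow_card below -0.005 m and x of clip_tip_b in the frame of yellow_card above 0.005 m) or (x of clip_tip_b in the frame of yellow_card below -0.005 m and x of clip_tip_a in the frame of yellow_card above 0.005 m)) and z of clip_tip_a in the frame of yellow_card between 0.085 and 0.122 m and y of clip_tip_a in the frame of yellow_card between -0.03 and 0.03 m and z of clip_tip_b in the frame of yellow_card between 0.085 and 0.122 m and y of clip_tip_b in the frame of yellow_card between -0.03 and 0.03 m and contact force between clip and yellow_card below 0.3 N and contact force between clip and park_strip below 0.05 N and contact force between the fingers and clip above 3 N and linear speed of clip below 0.03 m/s); the arm keeps its last pose, push and grip.
It fails at once if the bottle, the tin or the piston is shifted more than 20 mm or knocked over (distance of any of thread_lock, grease_tin, piston from where it was at the start of the episode above 0.02 m or angle between any of thread_lock, grease_tin, piston's own z axis and vertical above 0.5 rad).
It fails at once if the clip is put on or pressed against the blue card (contact force between clip and blue_card above 1 N).
It also fails if it takes over 34 s, if anything falls off the work surface, if the arm or the gripper's body presses on something with over 40 N, if the wrist force passes 120 N, or if a joint passes its speed limit or range.

## Robot

A 6-joint arm with a two-finger parallel gripper is mounted at the origin on a cart in front of the work surface, level with it; the furniture and walls round the work are solid. World frame = base frame: x ahead of the robot, y to its left, z up, the work surface at z = 0. Lengths are in m, angles in rad, forces in N, time in s.
With the tool pointing down it reaches from about 0.425 to 0.95 m from the base axis. Payload 3.5 kg.
Tool frame: the origin (TCP) lies on the centre line of the jaws, within the pads' length; the fingertips stand 8 mm ahead of it and the grasp point (between the pads) lies 11 mm behind it; z points along the fingers, y is the line along which they close (so a half turn about z gives the same grasp; the last joint's range is limited). The gripper opens to 85 mm and grips with 20 to 120 N. Pads are 22 mm wide; open, the fingers measure 114 mm over their backs; the gripper's body (76 mm by 85 mm) begins 54 mm behind the grasp point. The pads swing forward as they close: fully open they stand 13 mm farther back than shut.
Start: joints at [-1.413, 0.286, 1.577, -0, 1.279, -0.15], TCP at [0.205, -0.643, 0.239] pointing down, gripper open.
Joint ranges: [-2.77, 2.77], [-0.9, 2.22], [0.21, 2.48], [-1.53, 4.67], [0.24, 2.81], [-2.84, 2.84]. Speed limits (rad/s): [2.79, 2.79, 3.14, 3.14, 3.14, 3.14].

## Interface

Orientations are given as a unit quaternion [x, y, z, w].
In Python, from plant import ctrl gives the robot as it stands. The module is installed in compiled form; this text tells all that it offers.
- The arm moves only by the tool send_rows, never from a script. Its argument "steps" is a list of rows, each a list of 5 numbers: the shift along the tool's x, y, z in m, then the turn about the tool's z in degrees, then the opening, from -1 (shut) to 1 (fully open). A call has 1 to 12 rows; each row is the pose to reach, as a shift and turn from the pose commanded when the call began, along the tool's axes at that moment; what a row does not reach only later rows make up. A row lasts 1/10 s, in which the tool goes at most 50 mm and 8.59 degrees, less where a joint would pass 70% of its speed; a pose out of reach is approached as far as the arm can. A call with a gripper value outside its range is refused whole. The fingers move at their own pace and stop on an object; "squeeze" is the grip in N (left out, the last holds). Time passes only in rows, so rows that repeat a pose let the fingers close. It gives the time, the measured TCP pose, the force, the opening and the grip force at its end, in the units of the state.
- ctrl.get_state(): the state, without advancing time (a new reading comes with each control period).
- ctrl.read_camera(name): name is "side" or "top"; returns the picture (384x512x3 uint8, red, green, blue); there is no depth.
- ctrl.calibration(name): a dict with "intrinsics" (3x3 intrinsics, pixels), "extrinsics" (4x4, takes a point from world to camera coordinates). Camera axes: x right, y up, looking along -z (the intrinsics and any distortion apply to the point x, -y, -z); pixel columns grow to the right and rows downward; lengths in m; the calibration is good to about 2 mm. A picture is of the moment at which its call begins. calibration takes no time and is no camera call.
- ctrl.sign_off(): hands the job in; it is judged then, once.
The state is a dict: "time": time; "qpos": joint angles; "dq": joint speeds; "joint_efforts": joint torques, N m; "eef_pos": TCP position; "tcp_rot": TCP orientation; "contact_force": force on the tool from outside, world axes, zero at the start; "wrist_torque": the same for the moment, N m; "opening": opening from 0.0 (shut) to 1.0 (fully open); "finger_force": force on a finger pad.
Only numpy, scipy, OpenCV 4.12 (cv2) and the standard library are available. Lean on these libraries where they do the work, as an engineer would, in place of code of your own. Each camera call takes 0.05 s, during which the arm holds its last target. There are 200 camera calls.

## Working session

There is one attempt and no reset: what is moved stays moved. The work goes in short steps, Python scripts to look and compute and a tool call to move; the robot and the scene stay as the last step left them, time stands still between calls to the robot, and variables do not carry over. Pictures are saved under pics/ and viewed, at most 10 in all, crops included, and the job is handed in when it is done.

Besides the shell and the picture viewer there is one more tool, called after "Request:" by a JSON object that holds its "fn" and its "kwargs". send_rows: Moves the arm, as the interface text tells. Its arguments: {"type":"object","properties":{"steps":{"type":"array","items":{"type":"array","items":{"type":"number"}}},"squeeze":{"type":"number"}},"required":["steps"]}

```bash
mkdir -p pics; cat > h.py <<'E'
import numpy as np,cv2
from plant import ctrl
def ray(cam,u,v):
    c=ctrl.calibration(cam);K=np.array(c["intrinsics"]);T=np.array(c["extrinsics"])
    d=np.linalg.inv(K)@[u,v,1];d=np.array([d[0],-d[1],-d[2]])
    R=T[:3,:3];return -R.T@T[:3,3],R.T@d
def onz(cam,u,v,z):
    o,d=ray(cam,u,v);return o+d*(z-o[2])/d[2]
def proj(cam,p):
    c=ctrl.calibration(cam);K=np.array(c["intrinsics"]);T=np.array(c["extrinsics"])
    q=T[:3,:3]@np.array(p)+T[:3,3];q=K@[q[0],-q[1],-q[2]];return q[:2]/q[2]
def snap(cam,name):
    im=ctrl.read_camera(cam);cv2.imwrite(f"pics/{name}.png",cv2.cvtColor(im,cv2.COLOR_RGB2BGR));return im
E
python3 - <<'E'
from h import *
for c in("top","side"):
    im=snap(c,c+"0");o,d=ray(c,256,192);print(c,o,d,ctrl.calibration(c).keys())
t,s=[cv2.imread(f"pics/{c}0.png") for c in("top","side")]
cv2.imwrite("pics/top0b.png",cv2.resize(t,(800,600)));cv2.imwrite("pics/side0b.png",cv2.resize(s,(800,600)))
print(ctrl.get_state())
E
```

```text
top [ 0.47143651 -0.01645959  1.12527518] [ 0.07629984  0.00786201 -0.99716321] dict_keys(['intrinsics', 'extrinsics'])
side [0.56018328 0.70110352 0.55341868] [ 0.01231376 -0.84184679 -0.53959457] dict_keys(['intrinsics', 'extrinsics'])
{'time': 0.1, 'qpos': array([-1.41300351e+00,  2.87103493e-01,  1.57806043e+00,  1.10054432e-05,
        1.27862535e+00, -1.49981259e-01]), 'dq': array([ 0.00042291, -0.00264533, -0.00453837, -0.0011853 , -0.00061171,
       -0.00036241]), 'joint_efforts': array([ 6.18972008e-04, -4.07296515e+01, -2.93699455e+01, -1.74267843e-04,
        3.42941661e-03, -1.70189089e-06]), 'eef_pos': array([ 0.2044314 , -0.64267443,  0.23805173]), 'tcp_rot': array([ 9.88182386e-01,  1.53278720e-01,  9.77998396e-07, -1.09832051e-03]), 'contact_force': array([ 0.28454524,  0.14583774, -0.71342705]), 'wrist_torque': array([-0.01268825,  0.03026011,  0.06053357]), 'finger_force': 0.0, 'opening': 0.9986758126254728}
```

View pics/top0b.png

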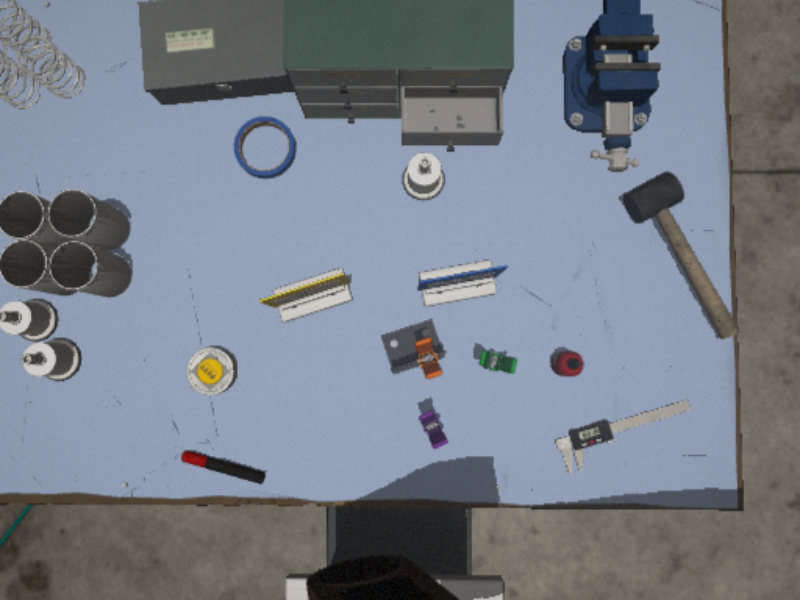

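View pics/side0b.png

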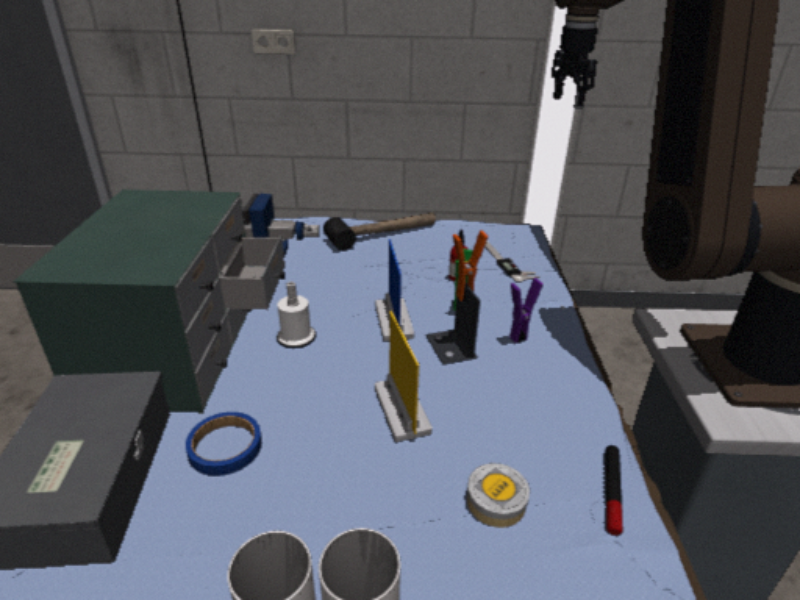

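The top view shows the yellow card at (305,288), the clip on the strip at (430,357), the purple clip at (432,428), the green one at (497,360) and the bottle at (568,363), all in 800x600 pixels. I'll zoom in on the clip and card next.

```bash
python3 - <<'E'
from h import *
t=cv2.imread("pics/top0.png")
a=cv2.resize(t[160:260,150:350],(800,400),interpolation=cv2.INTER_CUBIC)
s=cv2.imread("pics/side0.png")[130:290,230:370]
hsv=cv2.cvtColor(t,cv2.COLOR_BGR2HSV)
cv2.imwrite("pics/crop1.png",a)
cv2.imwrite("pics/crop2.png",cv2.resize(s,(525,600),interpolation=cv2.INTER_CUBIC))
for c in("top","side"):
  i=cv2.cvtColor(cv2.imread(f"pics/{c}0.png"),cv2.COLOR_BGR2HSV)
  for n,lo,hi in(("y",(22,120,90),(34,255,255)),("o",(5,150,100),(17,255,255))):
    m=cv2.inRange(i,lo,hi);k,l,st,ce=cv2.connectedComponentsWithStats(m)
    for j in range(1,k):
      if st[j,4]>40: print(c,n,st[j],ce[j])
E
```

```text
top y [166 175  54  19 109] [192.00917431 184.05504587]
top y [126 229  17  17 213] [133.89201878 237.07511737]
top o [266 216  10   8  44] [270.68181818 218.95454545]
side y [249 199  19  35  72] [257.40277778 214.88888889]
side y [309 303  20  17 244] [318.83606557 311.18032787]
```

View pics/crop1.png

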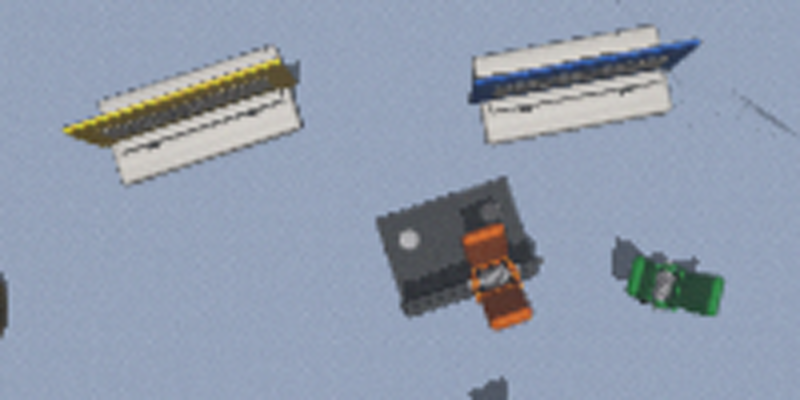

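View pics/crop2.png

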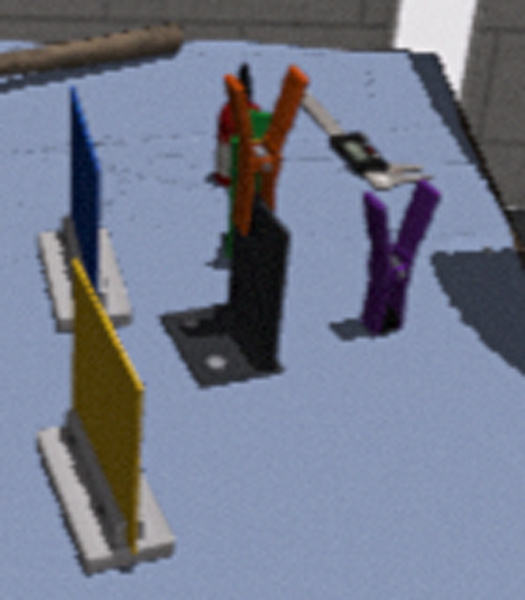

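The crops show the clip's handle tops at crop1 (485,237) and (511,319). The yellow card's top edge runs from (65,131) to about (290,65).

```bash
python3 - <<'E'
from h import *
P=lambda x,y:((x+.5)/4+150-.5,(y+.5)/4+160-.5)
S=lambda x,y:(230+x/3.75,130+y/3.75)
def mid(a,b,z,lab):
    A,B=onz("top",*P(*a),z),onz("top",*P(*b),z);v=B-A
    print(lab,A[:2],B[:2],"mid",((A+B)/2)[:2],"len",np.linalg.norm(v),"ang",np.degrees(np.arctan2(v[1],v[0])))
mid((511,319),(485,237),.19,"clip handles (direction -x end to +x end)")
mid((508,326),(484,226),.19,"clip outer")
mid((288,64),(65,131),.13,"yellow edge (dir +y)")
mid((698,41),(470,97),.13,"blue edge")
mid((528,258),(405,300),.11,"strip edge?")
mid((508,178),(376,216),.0,"strip foot +x edge")
def tri(a,b):
    o,d=ray("top",*P(*a));p,e=ray("side",*S(*b))
    k=np.linalg.lstsq(np.c_[d,-e],p-o,rcond=None)[0]
    A,B=o+d*k[0],p+e*k[1];print("tri",(A+B)/2,np.linalg.norm(A-B))
tri((65,131),(139,386));tri((288,64),(75,262));tri((485,230),(233,77));tri((511,322),(297,72))
E
```

```text
clip handles (direction -x end to +x end) [ 0.45117331 -0.050768  ] [ 0.49072169 -0.03816472] mid [ 0.4709475  -0.04446636] len 0.041508037196885936 ang 17.676044791271856
clip outer [ 0.44779901 -0.04931703] [ 0.49605516 -0.03767481] mid [ 0.47192708 -0.04349592] len 0.04964067694704137 ang 13.563910620326345
yellow edge (dir +y) [0.58166232 0.06326451] [0.54624993 0.17938271] mid [0.56395612 0.12132361] len 0.12139799436868985 ang 106.96005581884822
blue edge [ 0.59419049 -0.1502266 ] [ 0.56461512 -0.03170125] mid [ 0.5794028  -0.09096393] len 0.12215958003940257 ang 104.01077933213982
strip edge? [ 0.48142617 -0.06265716] [0.45911246 0.00202241] mid [ 0.47026932 -0.03031738] len 0.06842038033667037 ang 109.03385478662186
strip foot +x edge [ 0.52918991 -0.05601097] [0.50665535 0.02122222] mid [ 0.51792263 -0.01739437] len 0.08045353664992572 ang 106.26582231864194
tri [0.54607628 0.17949505 0.12949804] 0.0004228374554988606
tri [0.58214495 0.06370718 0.12451909] 0.00024742116085348407
tri [ 0.49237672 -0.0378888   0.19418135] 0.003294149798374137
tri [ 0.45017991 -0.0507391   0.19225171] 0.0008025458118693237
```

Request:
{"fn": "send_rows", "kwargs": {"steps": [[0.029, -0.0325, 0, -6.5, 1], [0.058, -0.065, 0, -13, 1], [0.087, -0.0975, 0, -19.5, 1], [0.116, -0.13, 0, -26, 1], [0.145, -0.1625, 0, -32.5, 1], [0.174, -0.195, 0, -39, 1], [0.203, -0.2275, 0, -45.5, 1], [0.232, -0.26, 0, -52, 1], [0.261, -0.2925, 0, -58.5, 1], [0.29, -0.325, 0, -65, 1], [0.319, -0.3575, 0, -71.5, 1], [0.348, -0.39, 0, -78, 1]], "squeeze": 40}}

```text
time: 1.3
eef_pos: [0.4181, -0.1643, 0.239]
tcp_rot: [0.67, 0.742, 0.0, -0.0]
contact_force: [0.9, 0.1, 0.2]
opening: 1.001
finger_force: 0.0
```

```bash
cat >> h.py <<'E'
from scipy.spatial.transform import Rotation as Rn
def rel(target,yaw):
    s=ctrl.get_state();R=Rn.from_quat(s["tcp_rot"]).as_matrix()
    y=np.degrees(np.arctan2(R[1,0],R[0,0]))
    print("t",s["time"],"tcp",s["eef_pos"],"yaw",y,"shift",np.round(R.T@(np.array(target)-s["eef_pos"]),4),"turn",-(yaw-y),"zaxis",R[:,2],s["opening"],s["finger_force"],s["contact_force"])
E
python3 -c "
from h import *
rel([.472,-.044,.238],106.8)"
```

```text
t 1.3 tcp [ 0.41813946 -0.16430486  0.23904448] yaw 95.88584527461079 shift [0.1141 0.0659 0.0011] turn -10.91415472538921 zaxis [-1.02445004e-04  1.08311420e-04 -9.99999989e-01] 1.0014094768474495 0.0 [0.93654453 0.1354244  0.17502082]
```

Request:
{"fn": "send_rows", "kwargs": {"steps": [[0.03, 0.017, 0, -3, 1], [0.06, 0.034, 0, -6, 1], [0.09, 0.051, 0, -9, 1], [0.114, 0.066, 0, -11, 1], [0.114, 0.066, 0, -11, 1], [0.114, 0.066, 0, -11, 1]]}}

```text
time: 1.9
eef_pos: [0.4722, -0.0459, 0.2388]
tcp_rot: [0.597, 0.802, -0.0, -0.0]
contact_force: [0.3, -0.1, -0.5]
opening: 0.999
finger_force: 0.0
```

```bash
python3 - <<'E'
from h import *
rel([.472,-.044,.238],106.8)
t=snap("top","t1");s=snap("side","s1")
t=cv2.imread("pics/t1.png")[170:270,210:340];s=cv2.imread("pics/s1.png")[90:240,240:370]
cv2.imwrite("pics/m1.png",np.hstack([cv2.resize(t,(390,450)),cv2.resize(s,(390,450))]))
E
```

```text
t 1.9 tcp [ 0.47221726 -0.04589579  0.23883486] yaw 106.70567061931439 shift [0.0019 0.0003 0.0008] turn -0.09432938068560759 zaxis [-1.16673552e-03 -1.35398104e-04 -9.99999310e-01] 0.9994385484920538 0.0 [ 0.27239974 -0.06379625 -0.4634672 ]
```

View pics/m1.png

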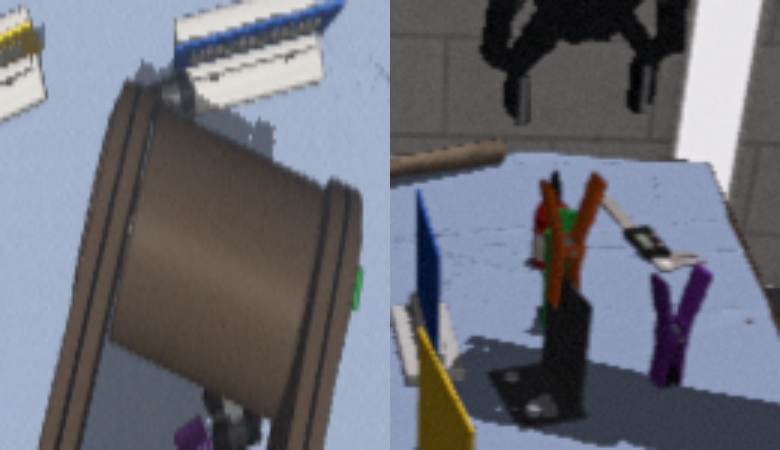

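The fingers straddle the clip: in the right half they are at x 515 and 640, and the handles are at 545 to 600. I'll descend and squeeze.

Request:
{"fn": "send_rows", "kwargs": {"steps": [[0.002, 0, 0.02, 0, 1], [0.002, 0, 0.04, 0, 1], [0.002, 0, 0.055, 0, 1], [0.002, 0, 0.063, 0, 1], [0.002, 0, 0.063, 0, 1], [0.002, 0, 0.063, 0, 0.2]]}}

```text
time: 2.6
eef_pos: [0.4722, -0.0449, 0.177]
tcp_rot: [0.598, 0.802, 0.0, 0.0]
contact_force: [-0.1, -0.9, -0.1]
opening: 0.859
finger_force: 0.0
```

Request:
{"fn": "send_rows", "kwargs": {"steps": [[0, 0, 0, 0, 0.2], [0, 0, 0, 0, -0.2], [0, 0, 0, 0, -0.5], [0, 0, 0, 0, -1], [0, 0, 0, 0, -1], [0, 0, 0, 0, -1], [0, 0, 0, 0, -1], [0, 0, 0, 0, -1]]}}

```text
time: 3.4
eef_pos: [0.4719, -0.0443, 0.1763]
tcp_rot: [0.597, 0.802, -0.0, -0.0]
contact_force: [-0.0, 0.2, -0.5]
opening: 0.215
finger_force: 43.8
```

```bash
python3 - <<'E'
from h import *
rel([.472,-.044,.176],106.8)
s=snap("side","s2")
s=cv2.imread("pics/s2.png")[90:240,240:370]
cv2.imwrite("pics/m2.png",cv2.resize(s,(520,600)))
E
```

```text
t 3.4 tcp [ 0.47191293 -0.04426571  0.17629512] yaw 106.63857526922513 shift [0.0002 0.0002 0.0003] turn -0.1614247307748684 zaxis [-9.53124021e-05  5.04468157e-05 -9.99999994e-01] 0.21454446590232876 43.84479224681854 [-0.04299321  0.19698532 -0.45976886]
```

View pics/m2.png

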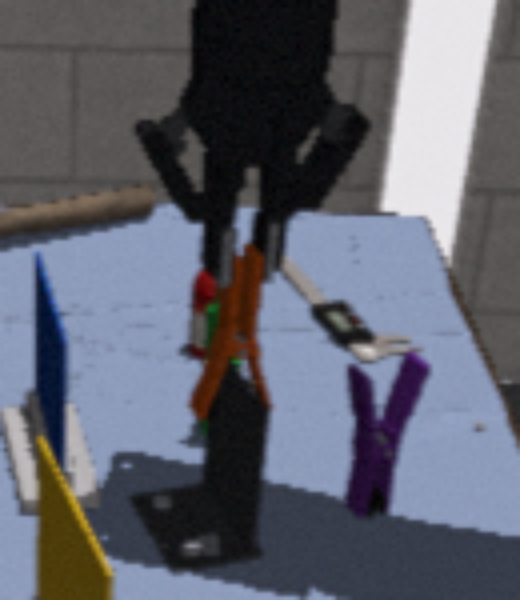

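The jaws are open astride the strip, with the handles parallel between the pads at (240,265). Lifting now.

Request:
{"fn": "send_rows", "kwargs": {"steps": [[0, 0, -0.01, 0, -1], [0, 0, -0.025, 0, -1], [0, 0, -0.04, 0, -1], [0, 0, -0.055, 0, -1], [0, 0, -0.07, 0, -1], [0, 0, -0.08, 0, -1], [0, 0, -0.08, 0, -1], [0, 0, -0.08, 0, -1]]}}

```text
time: 4.25
eef_pos: [0.4718, -0.0443, 0.2562]
tcp_rot: [0.597, 0.802, -0.0, -0.0]
contact_force: [0.6, 0.6, -1.4]
opening: 0.216
finger_force: 43.8
```

```bash
python3 - <<'E'
from h import *
rel([.564,.1213,.256],107)
s=snap("side","s3")
s=cv2.imread("pics/s3.png")[60:240,230:370]
cv2.imwrite("pics/m3.png",cv2.resize(s,(466,600)))
E
```

```text
t 4.25 tcp [ 0.47181052 -0.04427484  0.25621714] yaw 106.63535561625025 shift [0.1323 0.1357 0.0002] turn -0.3646443837497486 zaxis [-1.12888558e-04  4.08274136e-05 -9.99999993e-01] 0.2162187020707447 43.8446044921875 [ 0.57960919  0.59172415 -1.43430362]
```

View pics/m3.png

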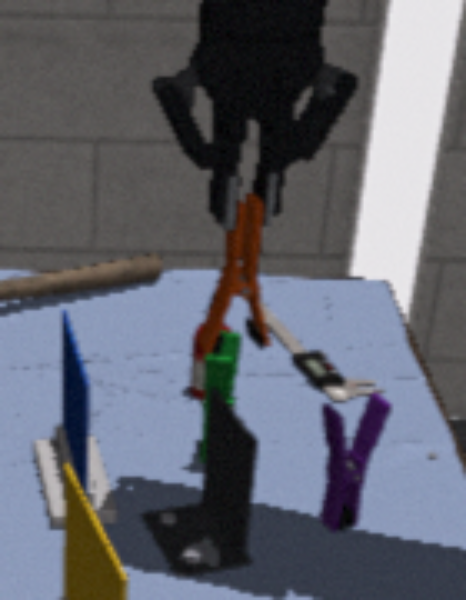

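The clip is held gaping clear of the strip. Now I'll traverse to above the yellow card.

Request:
{"fn": "send_rows", "kwargs": {"steps": [[0.01, 0.01, 0, 0, -1], [0.027, 0.028, 0, 0, -1], [0.044, 0.046, 0, 0, -1], [0.061, 0.063, 0, 0, -1], [0.078, 0.08, 0, 0, -1], [0.095, 0.098, 0, 0, -1], [0.112, 0.116, 0, 0, -1], [0.124, 0.128, 0, 0, -1], [0.132, 0.136, 0, 0, -1], [0.132, 0.136, 0, 0, -1], [0.132, 0.136, 0, 0, -1], [0.132, 0.136, 0, 0, -1]]}}

```text
time: 5.5
eef_pos: [0.5642, 0.1204, 0.2563]
tcp_rot: [0.598, 0.802, -0.0, -0.0]
contact_force: [-0.7, -0.2, -1.4]
opening: 0.216
finger_force: 43.8
```

```bash
python3 - <<'E'
from h import *
rel([.564,.1213,.198],107)
s=snap("side","s4")
s=cv2.imread("pics/s4.png")[60:290,190:340]
cv2.imwrite("pics/m4.png",cv2.resize(s,None,fx=2.6,fy=2.6,interpolation=cv2.INTER_CUBIC))
print((proj("side",[.564,.1213,.13])-[190,60])*2.6)
E
```

```text
t 5.5 tcp [0.56417666 0.12041804 0.25625512] yaw 106.58782480059541 shift [0.0009 0.0001 0.0583] turn -0.4121751994045866 zaxis [-3.44611838e-04 -3.25377023e-04 -9.99999888e-01] 0.215760402340072 43.849196434020996 [-0.66840319 -0.24500865 -1.41219536]
[176.63473033 400.21363166]
```

View pics/m4.png

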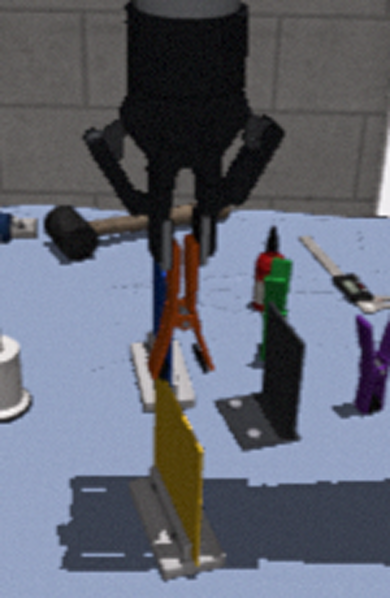

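```bash
python3 - <<'E'
from h import *
im=cv2.cvtColor(cv2.imread("pics/s4.png"),cv2.COLOR_BGR2HSV)
m=cv2.inRange(im,(20,120,60),(34,255,255));m[:200]=0
for v in range(200,240,3):
    u=np.where(m[v,230:290])[0]; print(v,(u.min()+230,u.max()+230) if len(u) else None,end=' ')
a=np.radians(16.6);ex=np.array([np.cos(a),np.sin(a),0]);ey=np.array([-ex[1],ex[0],0])
c=np.array([.5642,.1204,0])
def pl(u,v):
    o,d=ray("side",190+u/2.6,60+v/2.6);p=o+d*(((c-o)@ey)/(d@ey));return ((p-c)@ex).round(4),p[2].round(4)
for q in((158,377),(167,372),(198,368),(208,371),(181,310),(176,408),(196,238),(176,240)):print(q,pl(*q))
for y in(.06,.03,0,-.03,-.06):
    p=np.array([.564,.1213,.13])+ey*y;print(y,proj("side",p))
E
```

```text
200 None 203 None 206 (np.int64(250), np.int64(251)) 209 (np.int64(250), np.int64(255)) 212 (np.int64(250), np.int64(256)) 215 (np.int64(250), np.int64(258)) 218 (np.int64(250), np.int64(259)) 221 (np.int64(250), np.int64(261)) 224 (np.int64(250), np.int64(262)) 227 (np.int64(250), np.int64(263)) 230 (np.int64(250), np.int64(265)) 233 (np.int64(250), np.int64(267)) 236 (np.int64(250), np.int64(267)) 239 (np.int64(250), np.int64(267)) (158, 377) (np.float64(0.0148), np.float64(0.1535))
(167, 372) (np.float64(0.0078), np.float64(0.1569))
(198, 368) (np.float64(-0.0165), np.float64(0.1565))
(208, 371) (np.float64(-0.0245), np.float64(0.1525))
(181, 310) (np.float64(-0.0019), np.float64(0.2095))
(176, 408) (np.float64(0.0002), np.float64(0.1219))
(196, 238) (np.float64(-0.0115), np.float64(0.2661))
(176, 240) (np.float64(0.0029), np.float64(0.2662))
0.06 [266.54059547 232.45888997]
0.03 [262.08698664 222.86726177]
0 [257.93643474 213.92831987]
-0.03 [254.05902423 205.57763585]
-0.06 [250.42865149 197.75899104]
```

The card edge is where I predicted it, near end at raw pixel (267,232). The jaws at raw (251,205) and (269,202) straddle it to within about 1 mm, and their tips are at about z = 0.163. Lowering 53 mm.

Request:
{"fn": "send_rows", "kwargs": {"steps": [[0.001, 0.001, 0.006, 0, -1], [0.001, 0.001, 0.012, 0, -1], [0.001, 0.001, 0.018, 0, -1], [0.001, 0.001, 0.024, 0, -1], [0.001, 0.001, 0.03, 0, -1], [0.001, 0.001, 0.036, 0, -1], [0.001, 0.001, 0.041, 0, -1], [0.001, 0.001, 0.046, 0, -1], [0.001, 0.001, 0.05, 0, -1], [0.001, 0.001, 0.053, 0, -1], [0.001, 0.001, 0.053, 0, -1], [0.001, 0.001, 0.053, 0, -1]]}}

```text
time: 6.75
eef_pos: [0.5652, 0.1223, 0.2035]
tcp_rot: [0.597, 0.802, 0.0, 0.0]
contact_force: [-0.3, 0.4, -0.6]
opening: 0.216
finger_force: 43.9
```

```bash
python3 - <<'E'
from h import *
rel([.564,.1213,.203],107)
s=snap("side","s5");t=snap("top","t5")
s=cv2.imread("pics/s5.png")[130:270,210:310];t=cv2.imread("pics/t5.png")[140:240,150:250]
cv2.imwrite("pics/m5.png",np.hstack([cv2.resize(s,(420,588),interpolation=cv2.INTER_CUBIC),cv2.resize(t,(370,588))]))
print((proj("side",[.564,.1213,.13])-[210,130])*4.2)
E
```

```text
t 6.75 tcp [0.56522705 0.12234497 0.20347081] yaw 106.6352164712561 shift [-0.0006 -0.0015  0.0005] turn -0.3647835287438994 zaxis [ 2.46845928e-04  2.09328040e-06 -9.99999970e-01] 0.21606278211340096 43.850138783454895 [-0.26904     0.37716769 -0.6373442 ]
[201.33302592 352.49894344]
```

View pics/m5.png

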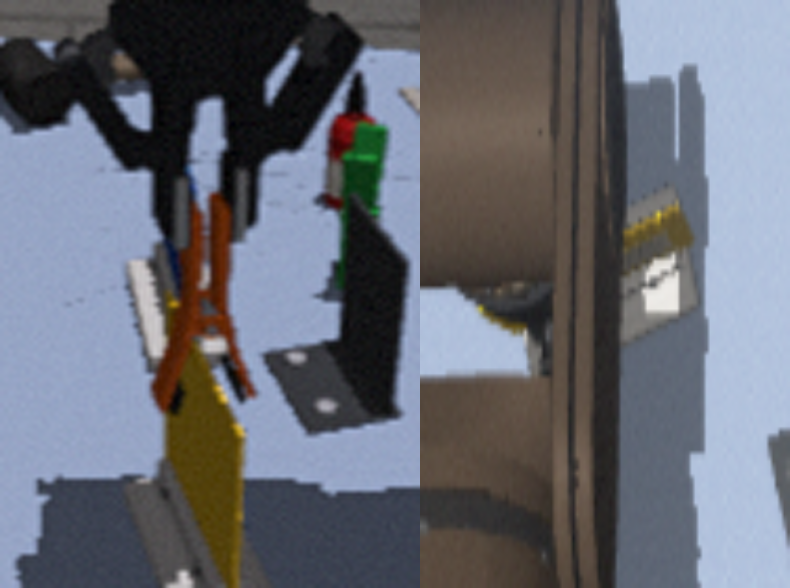

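The clip sits astride the yellow edge, with jaw tips at (178,410) and (240,398) and the edge's middle at (201,352). It is centred, about 2 cm deep, and shows no contact force. I'll hand it in.

```bash
python3 -c "
from h import *
print(ctrl.sign_off())"
```

```text
the job is handed in; nothing more can be done
None
```

I handed the job in at about 7 s of the 34 s allowed. The gripper holds the clip open astride the middle of the yellow card's top edge, with the tips about 2 cm down; no contact showed in the last picture or force reading, and the hand-in gave no verdict.

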